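# Stir the berry beads for the winter planters

### The job

Take the green-handled wooden stirrer out of its terracotta jar and, with its foot right down near the floor of the white bowl, stir through the ring of berry beads at least one full turn counterclockwise (seen from above), starting and finishing the turn at the side of the bowl nearest the robot, so that the gold bead gets shifted. Keep the beads in the bowl, then stand the stirrer foot down in its terracotta jar again and let go.

Things in the scene. Friction and masses are not known exactly. Their poses are not given: they have to be found in the camera images.
- stirrer_tip (a point): Underside centre of the stirrer's foot; z points up to its grip. Straight round stick, 180 mm long, 60 g, standing loose and upright in its jar: pale wood foot 22 mm across, 14 mm high; pale shaft 12 mm across; green round grip 22 mm across, 122 to 180 mm above this point, taken from above at any yaw. Not the blue and black brush in the white jar.
- bowl: White bowl, fixed to the bench, axes parallel to the world's (-x: side nearest the robot). Origin: underside centre. Flat inner floor 5 mm up, 152 mm across; rim 62 mm high, 196 mm across. Seven 26 mm beads, 12 g each (one gold, four red, two ivory), lie in a loose ring 40 mm from its centre; the middle is free. Not the wooden bowl of pine cones.
- jar: Terracotta-coloured straight round jar, fixed to the bench, 70 mm high, 56 mm across outside, 48 mm inside, inner floor 5 mm above the bench. Origin: centre of its underside. The stirrer starts in it and goes back into it.
- gold_bead: The one gold bead, a 26 mm ball loose in the white bowl. Origin: the point of its surface that is lowest at the start; it turns with the ball as it rolls.

How it is judged:
By the outcome, as a careful person would: the job done as asked, in the order asked, and still so for the second after the job is handed in, with the robot touching nothing.
It also fails if it takes over 48 s, if anything falls off the work surface, if the arm or the gripper's body presses on something with over 40 N, if the wrist force passes 120 N, or if a joint passes its speed limit or range.

### The arm

A 6-joint arm with a two-finger parallel gripper is mounted at the origin on the work surface. World frame = base frame: x ahead of the robot, y to its left, z up, the work surface at z = 0. Lengths are in m, angles in degrees, forces in N, time in s.
With the tool pointing down it reaches from about 0.3 to 0.75 m from the base axis. Payload 8.5 kg.
Tool frame: the origin (TCP) lies on the centre line of the jaws, within the pads' length; the fingertips stand 14 mm ahead of it and the grasp point (between the pads) lies 5 mm behind it; z points along the fingers, x is the direction in which the jaws open and shut, and the axes are right-handed (so a half turn about z gives the same grasp; the last joint's range is limited). The gripper opens to 85 mm and grips with 20 to 120 N. Pads are 22 mm wide; open, the fingers measure 114 mm over their backs; the gripper's body (76 mm by 85 mm) begins 54 mm behind the grasp point. The pads swing forward as they close: fully open they stand 13 mm farther back than shut.
Start: joints at [-84.471, 21.807, 74.336, -0, 83.858, -12.336], TCP at [0.169, -0.523, 0.216] pointing down, gripper open.
Joint ranges: [-178.18, 178.18], [-50.72, 133.34], [12.68, 142.11], [-81.47, 261.47], [9.98, 163.14], [-165.26, 165.26]. Speed limits (degrees/s): [136.94, 136.94, 180, 180, 180, 180].

### API

Orientations are given as a 3x3 rotation matrix whose columns are the frame's x, y, z axes.
In Python, from rig import * gives the robot as it stands.
- The arm moves only by the shell command python3 -m crank 'ROWS' [FORCE]. ROWS is JSON, one flat list of numbers, 7 for each row, row after row: the turn, a rotation vector about the world's x, y, z in rad, then the shift along the world's x, y, z in m, then the opening in per cent of the stroke, from 0 (shut) to 100 (fully open). A call has 1 to 20 rows; each row shifts and turns the commanded pose from where the row before left it; what a row does not reach is not made up. A row lasts 1/10 s, in which the tool goes at most 50 mm and 8.59 degrees, less where a joint would pass 70% of its speed; a pose out of reach is approached as far as the arm can. A call is refused whole if a number of a shift passes 0.05 or a number of a turn 0.15, either way. A call with a gripper value outside its range is refused whole. The fingers move at their own pace and stop on an object; FORCE is the grip in N (left out, the last holds). Time passes only in rows, so rows that do not move let the fingers close. It gives the time, the measured TCP pose, the force and the opening at its end, in the units of the state.
- observe(): the state, without advancing time (a new reading comes with each control period).
- get_image(name): name is "scene" or "top" or "wrist"; returns a dict with "frame" (420x560x3 uint8, red, green, blue), "fov_y" (degrees; the focal length in pixels is half the picture's height over the tangent of half this angle, whatever the lens; pixels are square), "cx", "cy" (the principal point, pixels), "k1" (the pictures are not rectified: a ray, as slopes to the right and down, at radius r is drawn at 1 + k1 r^2 times it, then the intrinsics apply), "world_to_cam" (4x4, takes a point from world to camera coordinates). Camera axes: x right, y up, looking along -z (the intrinsics and any distortion apply to the point x, -y, -z); pixel columns grow to the right and rows downward; lengths in m; the calibration is good to about 2 mm. A picture is of the moment at which its call begins. There is no depth.
- close_job(): hands the job in, once; it reports no verdict.
The state is a dict: "time_s": time; "q": joint angles; "qvel": joint speeds; "joint_efforts": joint torques, N m; "position": TCP position; "tool_rot": TCP orientation; "ft_force": force on the tool from outside, world axes, zero at the start; "wrist_torque": the same for the moment, N m; "grip_width": finger opening in m.
Only numpy, scipy, OpenCV 4.12 (cv2) and the standard library are available. Lean on these libraries where they do the work, as an engineer would, in place of code of your own. Each camera call takes 0.05 s, during which the arm holds its last target. There are 200 camera calls.

## Working session

There is one attempt and no reset: what is moved stays moved. The work goes in short steps, Python scripts to look and compute and a shell command to move; the robot and the scene stay as the last step left them, time stands still between calls to the robot, and variables do not carry over. Pictures are saved under pics/ and viewed, about 8 in all and at most 12, crops included, and the job is handed in when it is done.

```bash
mkdir -p pics
python3 - <<'E'
from rig import *
import cv2,pickle
d={}
for n in("scene","top"):
    g=get_image(n);d[n]=g
    cv2.imwrite(f"pics/{n}0.png",g["frame"][:,:,::-1])
    print(n,g["fov_y"],g["cx"],g["cy"],g["k1"])
pickle.dump(d,open("im0.pkl","wb"))
o=observe();print(o["time_s"],o["position"],o["tool_rot"],o["grip_width"])
E
```

```text
scene 44.218277819802054 269.38468050685407 213.7154767207521 -0.04760382472084796
top 56.71938532197015 279.03288029146114 211.21574204084249 0.033449496539787946
0.1 [ 0.16870928 -0.52319557  0.21541204] [[ 3.06772168e-01 -9.51782970e-01 -1.20151321e-04]
 [-9.51782210e-01 -3.06772079e-01  1.23162972e-03]
 [-1.20910326e-03 -2.63471829e-04 -9.99999234e-01]] 0.08541057849040626
```

View pics/scene0.png

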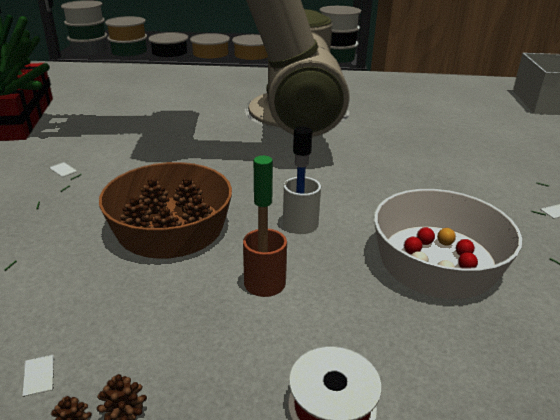

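View pics/top0.png

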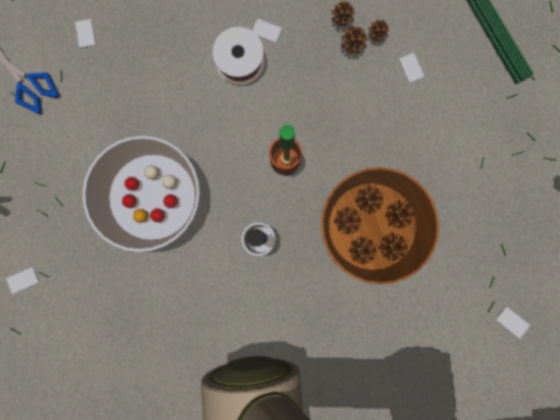

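The scene picture shows the stirrer in the terracotta jar (grip top about (263,160), jar mouth about (265,240)). In the top view the jar is at about (285,155), the grip at (288,132), and the white bowl's rim is centred near (142,193) with the gold bead at (140,215). The decoy brush stands at (258,238).

```bash
cat > h.py <<'E'
import numpy as np,cv2,pickle
from scipy.optimize import least_squares
def K(g):
    f=g["frame"].shape[0]/2/np.tan(np.radians(g["fov_y"]/2))
    return np.array([[f,0,g["cx"]],[0,f,g["cy"]],[0,0,1]]),np.array([g["k1"],0,0,0,0.])
def proj(g,P):
    P=np.atleast_2d(P).astype(float);k,d=K(g);W=np.array(g["world_to_cam"])
    c=(P@W[:3,:3].T+W[:3,3])*[1,-1,-1]
    return cv2.projectPoints(c,np.zeros(3),np.zeros(3),k,d)[0][:,0]
def ray(g,uv):
    k,d=K(g);W=np.array(g["world_to_cam"])
    s=cv2.undistortPoints(np.array([[uv]],float),k,d)[0,0]
    v=W[:3,:3].T@np.array([s[0],-s[1],-1]);return -W[:3,:3].T@W[:3,3],v
def onz(g,uv,z):
    o,v=ray(g,uv);return o+v*(z-o[2])/v[2]
def tri(obs):
    return least_squares(lambda p:np.concatenate([proj(g,p)[0]-uv for g,uv in obs]),[.4,0,.1])
E
python3 - <<'E'
from h import *
d=pickle.load(open("im0.pkl","rb"));T,S=d["top"],d["scene"]
for n,g in d.items():
    hsv=cv2.cvtColor(g["frame"],cv2.COLOR_RGB2HSV)
    m=cv2.inRange(hsv,(50,120,40),(80,255,255))
    _,_,st,ce=cv2.connectedComponentsWithStats(m)
    print(n,"green",[(s[:5].tolist(),c.round(1).tolist()) for s,c in zip(st[1:],ce[1:]) if s[4]>60])
    m=cv2.inRange(hsv,(15,120,60),(28,255,255))
    _,_,st,ce=cv2.connectedComponentsWithStats(m)
    print("gold",[(s.tolist(),c.round(1).tolist()) for s,c in zip(st[1:],ce[1:]) if s[4]>30])
print("bowl rim",onz(T,(141.5,193),.062),"left/right",onz(T,(83.5,194),.062),onz(T,(200,194),.062),onz(T,(142,136.5),.062),onz(T,(142,250),.062))
print("jar rim",onz(T,(285.5,156),.07),onz(S,(265,242),.07))
cv2.imwrite("pics/c.png",np.hstack([cv2.resize(T["frame"][110:185,240:330],None,fx=4.4,fy=6,interpolation=2)[:,:,::-1],cv2.resize(S["frame"][145:305,220:310],None,fx=3.6,fy=450/160,interpolation=2)[:,:,::-1]]))
E
```

```text
scene green [([13, 16, 13, 17, 72], [19.1, 22.6]), ([0, 45, 7, 27, 94], [2.7, 57.7]), ([254, 155, 18, 10, 143], [262.7, 159.9]), ([261, 166, 11, 33, 99], [266.3, 182.7])]
gold [([462, 0, 25, 60, 430], [473.5, 27.8]), ([495, 0, 12, 11, 52], [500.6, 3.5]), ([413, 7, 7, 17, 37], [416.5, 15.1]), ([489, 7, 13, 18, 73], [494.5, 16.0]), ([410, 25, 9, 11, 31], [413.9, 29.5]), ([483, 25, 11, 24, 72], [488.0, 34.7]), ([432, 26, 11, 22, 66], [436.7, 35.8]), ([527, 27, 7, 14, 44], [530.0, 34.0]), ([386, 33, 11, 38, 154], [390.3, 53.1]), ([404, 38, 15, 34, 171], [410.4, 57.5]), ([524, 40, 7, 12, 32], [526.9, 44.7]), ([506, 45, 12, 30, 72], [511.8, 59.2]), ([464, 62, 10, 11, 32], [469.8, 66.9]), ([438, 228, 17, 17, 192], [446.7, 234.8])]
top green [([495, 20, 36, 61, 665], [512.6, 56.5]), ([280, 126, 14, 15, 171], [286.8, 132.9])]
gold [([281, 154, 10, 10, 51], [285.6, 159.4]), ([134, 210, 13, 12, 128], [139.9, 215.4])]
bowl rim [0.55280878 0.22106429 0.062     ] left/right [0.5497788 0.3174086 0.062    ] [0.55244698 0.12310442 0.062     ] [0.64899209 0.2238889  0.062     ] [0.45780161 0.21629528 0.062     ]
jar rim [ 0.61700412 -0.01941755  0.07      ] [ 0.62836886 -0.01639265  0.07      ]
```

View pics/c.png

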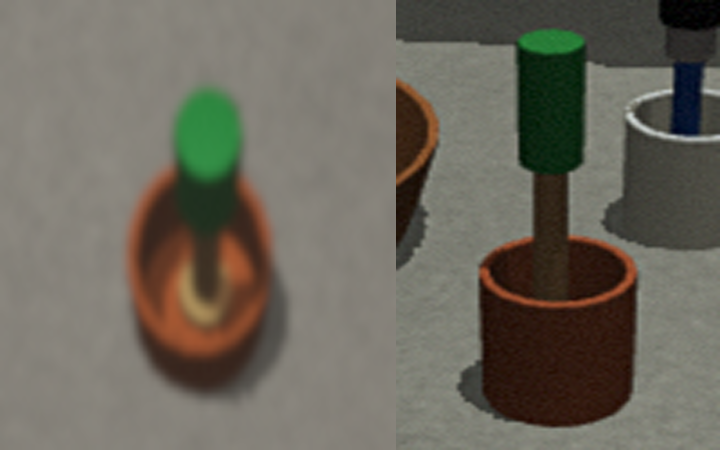

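The crop shows the stirrer standing upright. The grip top centre is at (287.3,132.5) in the top view and (263,159.9) in the scene view. The jar rim centre is at about (285.7,153.5) and (265,241.4).

Run:
```python
from h import *
d=pickle.load(open("im0.pkl","rb"));T,S=d["top"],d["scene"]
for n,a,b in(("griptop",(287.3,132.5),(263.05,159.9)),("jarrim",(285.7,153.5),(265,241.4)),("gold",(139.9,215.4),(446.7,236))):
    r=tri([(T,a),(S,b)]);print(n,r.x.round(4),"px",r.fun.round(1))
print(onz(T,(287.3,132.5),.185),onz(S,(263.05,159.9),.185),onz(T,(287,159.5),.019),onz(T,(285.7,153.5),.07),onz(S,(265,241.4),.07))
# bowl rim fit: project circle & compare to extents in both views
t=np.linspace(0,2*np.pi,200)
def ext(g,c,r=.098,z=.062):
    p=proj(g,np.c_[c[0]+r*np.cos(t),c[1]+r*np.sin(t),0*t+z]);return np.r_[p.min(0),p.max(0)]
print("bowl T",ext(T,(.5530,.2205)),"meas 83.5,136.5,200,250")
print("bowl S",ext(S,(.5530,.2205)),"meas 374,190,519,277")
for c in((.622,-.018),(.618,-.019)):print("jar",c,ext(T,c,.028,.07),ext(S,c,.028,.07))
for c in((.553,.2205),):
  for g in(T,S):
    h=g["frame"].astype(float).sum(2); best=[]
```

```text
griptop [ 0.6249 -0.0202  0.1827] px [-0.8  0.1 -0.7 -0. ]
jarrim [ 0.622  -0.018   0.0662] px [-1.   0.1 -0.8 -0. ]
gold [0.5179 0.2395 0.0179] px [-0.5 -0.1 -0.4  0.1]
[ 0.62435125 -0.02128683  0.185     ] [ 0.62930653 -0.01897845  0.185     ] [ 0.62188482 -0.02227174  0.019     ] [ 0.62122449 -0.01969557  0.07      ] [ 0.62710144 -0.01650761  0.07      ]
bowl T [ 82.86707894 135.36214584 200.39338829 251.67344392] meas 83.5,136.5,200,250
bowl S [371.05689297 187.52000563 520.10579955 269.54636317] meas 374,190,519,277
jar (0.622, -0.018) [267.89301986 136.48250275 301.50295727 169.66372316] [241.952857   226.40671559 286.3989335  252.44674146]
jar (0.618, -0.019) [268.45423886 138.84758421 302.07922076 172.05452343] [241.57131253 224.65082008 285.78705075 250.4210099 ]
```

```bash
python3 -m crank '[0,0,0,0.022,0.025,0.005,100, 0,0,0,0.022,0.025,0.005,100, 0,0,0,0.022,0.025,0.005,100, 0,0,0,0.022,0.025,0.005,100, 0,0,0,0.022,0.025,0.005,100, 0,0,0,0.022,0.025,0.005,100, 0,0,0,0.022,0.025,0.005,100, 0,0,0,0.022,0.025,0.005,100, 0,0,0,0.022,0.025,0,100, 0,0,0,0.022,0.025,0,100, 0,0,0,0.022,0.025,0,100, 0,0,0,0.022,0.025,0,100, 0,0,0,0.022,0.025,0,100, 0,0,0,0.022,0.025,0,100, 0,0,0,0.022,0.025,0,100, 0,0,0,0.022,0.025,0,100, 0,0,0,0.022,0.025,0,100, 0,0,0,0.022,0.025,0,100, 0,0,0,0.022,0.025,0,100, 0,0,0,0.022,0.025,0,100]' 80
python3 - <<'E'
from rig import *
from h import *
g=get_image("wrist");pickle.dump(g,open("w1.pkl","wb"))
f=g["frame"][:,:,::-1].copy()
cv2.imwrite("pics/w1.png",f)
print(observe()["time_s"],observe()["position"],observe()["tool_rot"].round(4),proj(g,[(.625,-.02,.185),(.623,-.0185,.07)]))
E
```

```text
time_s: 2.1
position: [0.6094, -0.0222, 0.2555]
tool_rot: [[0.307, -0.952, -0.001], [-0.952, -0.307, 0.0], [-0.0, 0.001, -1.0]]
ft_force: [0.5, 0.0, 1.3]
grip_width: 0.0853
2.15 [ 0.61139446 -0.01883366  0.25482765] [[ 3.096e-01 -9.509e-01 -3.000e-04]
 [-9.508e-01 -3.096e-01  1.900e-03]
 [-1.900e-03 -3.000e-04 -1.000e+00]] [[286.19977115 199.1730247 ]
 [283.17384537 179.13688119]]
```

View pics/w1.png

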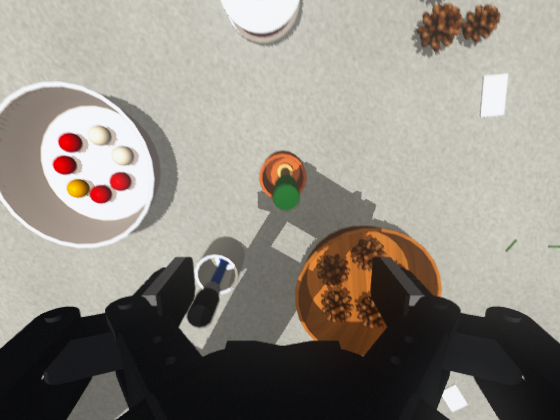

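The wrist view has the grip top at (286,198) and the jar rim at (283,177). That agrees with the estimate to about 2 mm.

```bash
python3 -m crank '[0,0,0,0.008,0.002,0,100, 0,0,0,0.008,0.001,0,100, 0,0,0,0,0,0,100, 0,0,0,0,0,0,100]'
python3 - <<'E'
from rig import *
from h import *
print(observe()["position"],observe()["ft_force"],observe()["time_s"])
g=get_image("wrist")
hsv=cv2.cvtColor(g["frame"],cv2.COLOR_RGB2HSV)
m=cv2.inRange(hsv,(50,120,40),(80,255,255))
_,_,st,ce=cv2.connectedComponentsWithStats(m)
print([(s.tolist(),c.round(1)) for s,c in zip(st[1:],ce[1:]) if s[4]>60],proj(g,[(.625,-.02,.185),(.625,-.02,.127)]))
E
```

```text
time_s: 2.55
position: [0.6245, -0.0213, 0.2558]
tool_rot: [[0.306, -0.952, -0.0], [-0.952, -0.306, -0.0], [-0.0, 0.0, -1.0]]
ft_force: [-0.0, -0.4, -0.4]
grip_width: 0.085
[ 0.624534   -0.02127055  0.25583619] [-0.03147357 -0.39928693 -0.40750259] 2.55
[([270, 204, 25, 25, 501], array([282. , 215.9]))] [[281.48663764 217.00338067]
 [281.60717316 201.04838149]]
```

```bash
python3 -m crank '[0,0,0,0.001,0.0015,-0.012,100, 0,0,0,0,0,-0.015,100, 0,0,0,0,0,-0.015,100, 0,0,0,0,0,-0.015,100, 0,0,0,0,0,-0.015,100, 0,0,0,0,0,-0.015,100, 0,0,0,0,0,-0.013,100, 0,0,0,0,0,0,100, 0,0,0,0,0,0,60, 0,0,0,0,0,0,40, 0,0,0,0,0,0,30, 0,0,0,0,0,0,20, 0,0,0,0,0,0,0, 0,0,0,0,0,0,0, 0,0,0,0,0,0,0]' 80
python3 - <<'E'
from rig import *
from h import *
g=get_image("wrist");cv2.imwrite("pics/w2.png",g["frame"][:,:,::-1])
g=get_image("scene");cv2.imwrite("pics/s2.png",g["frame"][:,:,::-1])
o=observe();print(o["time_s"],o["position"],o["ft_force"],o["grip_width"])
E
```

```text
time_s: 4.1
position: [0.6261, -0.0191, 0.1567]
tool_rot: [[0.307, -0.952, 0.002], [-0.952, -0.307, -0.0], [0.001, -0.001, -1.0]]
ft_force: [0.0, 0.2, 6.6]
grip_width: 0.0182
4.2 [ 0.62606605 -0.0190725   0.15664246] [-0.00642883  0.05516313  5.62553536] 0.018527587745455754
```

View pics/s2.png

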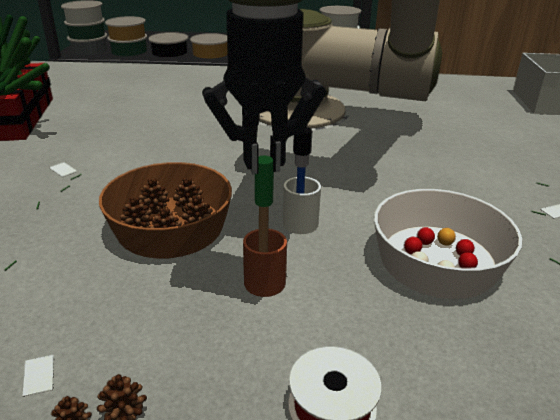

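The scene view shows the fingertips ending around row 168, beside the upper part of the grip or behind it, and the measured width of 18 mm is under the grip's 22 mm. I'll check the wrist picture.

View pics/w2.png

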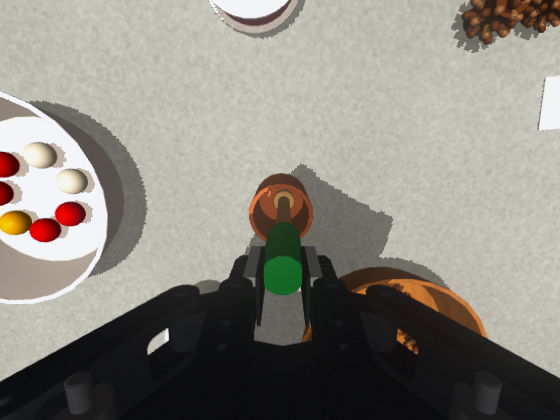

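Run:
```python
from h import *
d=pickle.load(open("im0.pkl","rb"));S=d["scene"]
print(proj(S,[(.626,-.019,.1427),(.626,-.019,.16),(.626,-.019,.185),(.626,-.019,.127),(.58,-.019,.1427)]))
```

```text
[[263.22247582 190.76052652]
 [263.25480944 177.89048012]
 [263.30403144 158.5732624 ]
 [263.19428294 202.10366677]
 [266.64871642 172.21654034]]
```

The wrist view puts the grip top at (283,275), between the fingers. The depth along x isn't clear from this, so I'll overlay the expected pad geometry.

Run:
```python
from rig import *
from h import *
o=observe();R=np.array(o["tool_rot"]);p=np.array(o["position"])
W=get_image("wrist");S=get_image("scene")
print(o["time_s"],o["grip_width"],p)
out=[]
for g,(u,v,w,h) in((W,(220,200,130,150)),(S,(205,120,120,138))):
    hsv=cv2.cvtColor(g["frame"],cv2.COLOR_RGB2HSV)
    k=4
    c=cv2.resize(g["frame"][v:v+h,u:u+w],(390,450),interpolation=cv2.INTER_CUBIC)[:,:,::-1].copy()
    c=np.clip(c.astype(float)*1.8,0,255).astype(np.uint8)
    for s in(-1,1):
        P=[p+R@np.array([s*.011,y,z]) for y,z in((-.011,.014),(.011,.014),(.011,-.024),(-.011,-.024))]
        q=((proj(g,P)-[u,v])*[390/w,450/h]).astype(int)
        cv2.polylines(c,[q.reshape(-1,1,2)],True,(0,255,255),1)
    t=np.linspace(0,2*np.pi,40)
    q=((proj(g,np.c_[p[0]+.011*np.cos(t),p[1]+.011*np.sin(t),0*t+.185])-[u,v])*[390/w,450/h]).astype(int)
    cv2.polylines(c,[q.reshape(-1,1,2)],True,(255,0,255),1)
    out.append(c)
cv2.imwrite("pics/o3.png",np.hstack(out))
```

```text
4.2 0.018527587745455754 [ 0.62606605 -0.0190725   0.15664246]
```

View pics/o3.png

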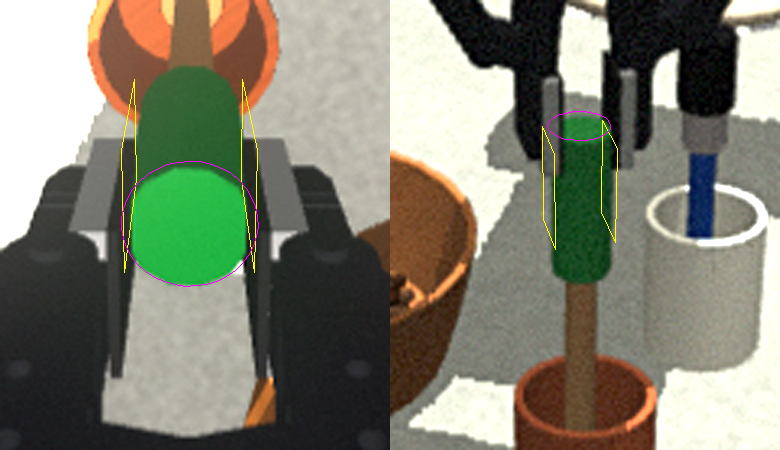

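The overlay shows the pads squeezing the grip on centre but high. Their tips are at z≈0.163, so only the top ~20 mm of the grip is held. I'll open, go about 13 mm lower and grip again.

```bash
python3 -m crank '[0,0,0,0,0,0,30, 0,0,0,0,0,0,45, 0,0,0,0,0,0,45, 0,0,0,0,0,0,45, 0,0,0,0,0,-0.005,45, 0,0,0,0,0,-0.005,45, 0,0,0,0,0,-0.003,45, 0,0,0,0,0,0,45, 0,0,0,0,0,0,35, 0,0,0,0,0,0,25, 0,0,0,0,0,0,0, 0,0,0,0,0,0,0, 0,0,0,0,0,0,0, 0,0,0,0,0,0,0, 0,0,0,0,0,0,0]' 100
python3 - <<'E'
from rig import *
from h import *
o=observe();R=np.array(o["tool_rot"]);p=np.array(o["position"])
W=get_image("wrist");S=get_image("scene")
print(o["time_s"],o["grip_width"],p,o["ft_force"])
out=[]
for g,(u,v,w,h) in((W,(220,200,130,150)),(S,(205,120,120,138))):
    c=cv2.resize(g["frame"][v:v+h,u:u+w],(390,450),interpolation=cv2.INTER_CUBIC)[:,:,::-1]
    out.append(np.clip(c.astype(float)*1.8,0,255).astype(np.uint8))
cv2.imwrite("pics/o4.png",np.hstack(out))
E
```

```text
time_s: 5.8
position: [0.626, -0.0191, 0.1434]
tool_rot: [[0.307, -0.952, 0.001], [-0.952, -0.307, -0.0], [0.001, -0.001, -1.0]]
ft_force: [0.0, 0.1, 4.9]
grip_width: 0.0192
5.8 0.01921857445583979 [ 0.62596464 -0.01905456  0.1433846 ] [0.04910581 0.090175   4.93261545]
```

View pics/o4.png

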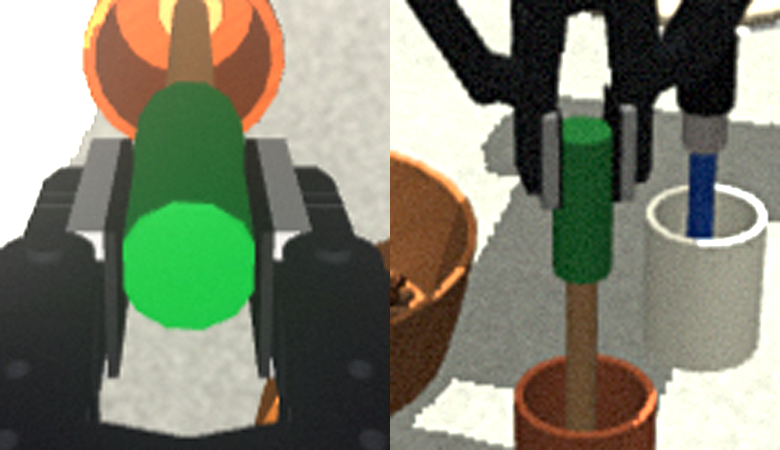

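Now about 30 mm of the grip lies between the pads. Next I'll lift and carry it over the bowl centre.

```bash
python3 -m crank '[0,0,0,0,0,0.006,0, 0,0,0,0,0,0.012,0, 0,0,0,0,0,0.018,0, 0,0,0,0,0,0.02,0, 0,0,0,0,0,0.02,0, 0,0,0,0,0,0.018,0, 0,0,0,0,0,0.006,0, 0,0,0,-0.003,0.01,0,0, 0,0,0,-0.006,0.02,0,0, 0,0,0,-0.007,0.0225,0,0, 0,0,0,-0.007,0.0225,0,0, 0,0,0,-0.007,0.0225,0,0, 0,0,0,-0.007,0.0225,0,0, 0,0,0,-0.007,0.0225,0,0, 0,0,0,-0.007,0.0225,0,0, 0,0,0,-0.007,0.0225,0,0, 0,0,0,-0.007,0.0225,0,0, 0,0,0,-0.006,0.02,0,0, 0,0,0,-0.003,0.01,0,0, 0,0,0,0,0,0,0]' 100
python3 - <<'E'
from rig import *
from h import *
o=observe();R=np.array(o["tool_rot"]);p=np.array(o["position"])
W=get_image("wrist");S=get_image("scene")
print(o["time_s"],o["grip_width"],p,o["ft_force"])
out=[]
for g,(u,v,w,h) in((W,(130,80,300,270)),(S,(350,60,180,231))):
    k=2.2 if g is W else 450/231
    f=g["frame"][:,:,::-1].copy()
    q=[tuple(map(int,x)) for x in proj(g,[(p[0],p[1],p[2]-.1384),(.553,.2205,.005)]).round()]
    print(q)
    c=f[v:v+h,u:u+w];c=cv2.resize(c,(390,450) if g is S else (400,450),interpolation=cv2.INTER_CUBIC)
    for x,col in zip(q,((255,0,255),(0,255,0))):cv2.circle(c,(int((x[0]-u)*c.shape[1]/w),int((x[1]-v)*450/h)),4,col,1)
    out.append(np.clip(c.astype(float)*1.4,0,255).astype(np.uint8))
cv2.imwrite("pics/o5.png",np.hstack(out))
E
```

```text
time_s: 7.9
position: [0.5509, 0.2222, 0.2423]
tool_rot: [[0.309, -0.951, -0.001], [-0.951, -0.309, -0.0], [-0.0, 0.001, -1.0]]
ft_force: [0.3, -0.0, -1.1]
grip_width: 0.0194
7.9 0.019361666059040085 [0.55088709 0.22220774 0.2422755 ] [ 0.30521439 -0.01328677 -1.07814108]
[(283, 200), (284, 183)]
[(451, 197), (436, 257)]
```

View pics/o5.png

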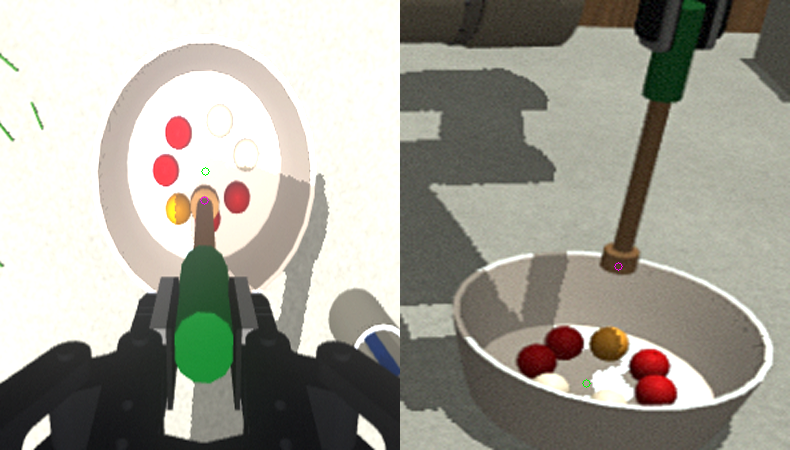

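The foot lands where predicted in both views (wrist crop (204,201), scene crop (618,266)), and the bead ring's centroid matches the bowl centre estimate. I'll descend in the free middle.

```bash
python3 -m crank '[0,0,0,0.001,-0.0005,-0.005,0, 0,0,0,0,0,-0.01,0, 0,0,0,0,0,-0.014,0, 0,0,0,0,0,-0.014,0, 0,0,0,0,0,-0.014,0, 0,0,0,0,0,-0.014,0, 0,0,0,0,0,-0.012,0, 0,0,0,0,0,-0.009,0, 0,0,0,0,0,0,0, 0,0,0,0,0,0,0, 0,0,0,0,0,0,0]'
python3 - <<'E'
import numpy as np
# from angle a0, 48 steps of 7.5deg + , R=.039
R=.039
a=np.radians(np.arange(172.5,172.5+376,7.5))
P=np.c_[R*np.cos(a),R*np.sin(a)]
print(P[0],len(P))
print((np.diff(P,axis=0)*1000).round(1).tolist())
E
```

```text
time_s: 9.1
position: [0.5531, 0.2206, 0.1516]
tool_rot: [[0.307, -0.952, 0.001], [-0.952, -0.307, 0.0], [0.0, -0.001, -1.0]]
ft_force: [0.4, 0.3, -0.4]
grip_width: 0.0191
[-0.03866635  0.00509052] 51
[[-0.3, -5.1], [0.3, -5.1], [1.0, -5.0], [1.6, -4.8], [2.3, -4.6], [2.8, -4.2], [3.4, -3.8], [3.8, -3.4], [4.2, -2.8], [4.6, -2.3], [4.8, -1.6], [5.0, -1.0], [5.1, -0.3], [5.1, 0.3], [5.0, 1.0], [4.8, 1.6], [4.6, 2.3], [4.2, 2.8], [3.8, 3.4], [3.4, 3.8], [2.8, 4.2], [2.3, 4.6], [1.6, 4.8], [1.0, 5.0], [0.3, 5.1], [-0.3, 5.1], [-1.0, 5.0], [-1.6, 4.8], [-2.3, 4.6], [-2.8, 4.2], [-3.4, 3.8], [-3.8, 3.4], [-4.2, 2.8], [-4.6, 2.3], [-4.8, 1.6], [-5.0, 1.0], [-5.1, 0.3], [-5.1, -0.3], [-5.0, -1.0], [-4.8, -1.6], [-4.6, -2.3], [-4.2, -2.8], [-3.8, -3.4], [-3.4, -3.8], [-2.8, -4.2], [-2.3, -4.6], [-1.6, -4.8], [-1.0, -5.0], [-0.3, -5.1], [0.3, -5.1]]
```

```bash
python3 -m crank '[0,0,0,0,0,-0.003,0, 0,0,0,0,0,-0.0025,0, 0,0,0,0,0,0,0, 0,0,0,0,0,0,0]'
python3 -m crank '[0,0,0,-0.003,0.0005,0,0, 0,0,0,-0.004,0.0006,0,0, 0,0,0,-0.005,0.0006,0,0, 0,0,0,-0.005,0.0006,0,0, 0,0,0,-0.005,0.0006,0,0, 0,0,0,-0.005,0.0006,0,0, 0,0,0,-0.005,0.0006,0,0, 0,0,0,-0.0047,0.0006,0,0, 0,0,0,-0.002,0.0004,0,0, 0,0,0,0,0,0,0]'
```

```text
time_s: 9.5
position: [0.5527, 0.2205, 0.1454]
tool_rot: [[0.307, -0.952, -0.0], [-0.952, -0.307, -0.0], [-0.0, 0.0, -1.0]]
ft_force: [-0.6, 0.5, -0.8]
grip_width: 0.0195
time_s: 10.5
position: [0.5138, 0.2257, 0.1455]
tool_rot: [[0.307, -0.952, 0.0], [-0.952, -0.307, 0.0], [-0.0, -0.0, -1.0]]
ft_force: [-0.2, 0.1, -0.9]
grip_width: 0.0189
```

```bash
python3 -m crank '[0,0,0,-0.0003,-0.0051,0,0, 0,0,0,0.0003,-0.0051,0,0, 0,0,0,0.001,-0.005,0,0, 0,0,0,0.0016,-0.0048,0,0, 0,0,0,0.0023,-0.0046,0,0, 0,0,0,0.0028,-0.0042,0,0, 0,0,0,0.0034,-0.0038,0,0, 0,0,0,0.0038,-0.0034,0,0, 0,0,0,0.0042,-0.0028,0,0, 0,0,0,0.0046,-0.0023,0,0, 0,0,0,0.0048,-0.0016,0,0, 0,0,0,0.005,-0.001,0,0, 0,0,0,0.0051,-0.0003,0,0]'
python3 - <<'E'
from rig import *
from h import *
W=get_image("wrist");S=get_image("scene")
print(observe()["time_s"],observe()["position"],observe()["wrist_torque"])
cv2.imwrite("pics/o6.png",np.hstack([cv2.resize(W["frame"],(400,300)),cv2.resize(S["frame"][130:310,320:560],(400,300))])[:,:,::-1])
E
```

```text
time_s: 11.8
position: [0.5531, 0.1816, 0.1454]
tool_rot: [[0.307, -0.952, 0.0], [-0.952, -0.307, 0.0], [-0.0, -0.0, -1.0]]
ft_force: [-0.2, -0.1, -0.0]
grip_width: 0.0191
11.9 [0.55326464 0.18158676 0.14527741] [ 0.04249316  0.06005475 -0.01295397]
```

View pics/o6.png

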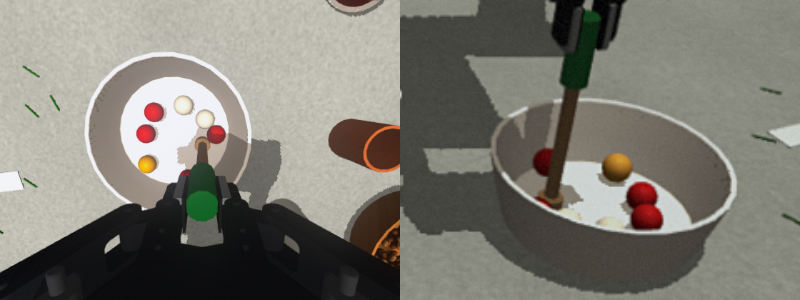

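The quarter turn is clean: all beads are in the bowl, a red bead is being pushed ahead at about (216,134), and the gold bead is at (147,163). I'll continue the turn.

```bash
python3 -m crank '[0,0,0,0.0051,0.0003,0,0, 0,0,0,0.005,0.001,0,0, 0,0,0,0.0048,0.0016,0,0, 0,0,0,0.0046,0.0023,0,0, 0,0,0,0.0042,0.0028,0,0, 0,0,0,0.0038,0.0034,0,0, 0,0,0,0.0034,0.0038,0,0, 0,0,0,0.0028,0.0042,0,0, 0,0,0,0.0023,0.0046,0,0, 0,0,0,0.0016,0.0048,0,0, 0,0,0,0.001,0.005,0,0, 0,0,0,0.0003,0.0051,0,0]'
python3 -m crank '[0,0,0,-0.0003,0.0051,0,0, 0,0,0,-0.001,0.005,0,0, 0,0,0,-0.0016,0.0048,0,0, 0,0,0,-0.0023,0.0046,0,0, 0,0,0,-0.0028,0.0042,0,0, 0,0,0,-0.0034,0.0038,0,0, 0,0,0,-0.0038,0.0034,0,0, 0,0,0,-0.0042,0.0028,0,0, 0,0,0,-0.0046,0.0023,0,0, 0,0,0,-0.0048,0.0016,0,0, 0,0,0,-0.005,0.001,0,0, 0,0,0,-0.0051,0.0003,0,0]'
python3 -m crank '[0,0,0,-0.0051,-0.0003,0,0, 0,0,0,-0.005,-0.001,0,0, 0,0,0,-0.0048,-0.0016,0,0, 0,0,0,-0.0046,-0.0023,0,0, 0,0,0,-0.0042,-0.0028,0,0, 0,0,0,-0.0038,-0.0034,0,0, 0,0,0,-0.0034,-0.0038,0,0, 0,0,0,-0.0028,-0.0042,0,0, 0,0,0,-0.0023,-0.0046,0,0, 0,0,0,-0.0016,-0.0048,0,0, 0,0,0,-0.001,-0.005,0,0, 0,0,0,-0.0003,-0.0051,0,0, 0,0,0,0.0003,-0.0051,0,0, 0,0,0,0.0002,-0.002,0,0, 0,0,0,0,0,0,0]'
python3 - <<'E'
from rig import *
from h import *
W=get_image("wrist");S=get_image("scene")
print(observe()["time_s"],observe()["position"],observe()["wrist_torque"])
cv2.imwrite("pics/o7.png",np.hstack([cv2.resize(W["frame"],(400,300)),cv2.resize(S["frame"][130:310,320:560],(400,300))])[:,:,::-1])
E
```

```text
time_s: 13.1
position: [0.5915, 0.221, 0.1454]
tool_rot: [[0.307, -0.952, -0.0], [-0.952, -0.307, 0.0], [-0.0, 0.0, -1.0]]
ft_force: [-0.7, 0.5, -0.3]
grip_width: 0.0192
time_s: 14.3
position: [0.5522, 0.2595, 0.1454]
tool_rot: [[0.307, -0.952, 0.0], [-0.952, -0.307, 0.0], [-0.0, -0.0, -1.0]]
ft_force: [-0.8, 0.2, 0.0]
grip_width: 0.019
time_s: 15.8
position: [0.5144, 0.2131, 0.1454]
tool_rot: [[0.306, -0.952, 0.0], [-0.952, -0.306, 0.0], [-0.0, -0.0, -1.0]]
ft_force: [0.7, 1.0, -0.7]
grip_width: 0.0191
15.9 [0.51423406 0.2135012  0.14540026] [3.18912643e-02 3.41836652e-05 1.45533350e-02]
```

View pics/o7.png

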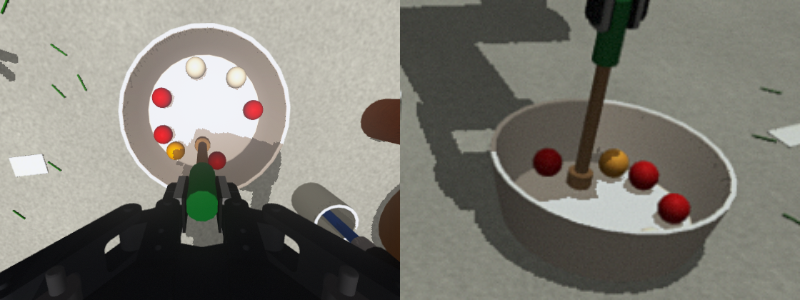

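All seven beads are still in the bowl. I'll measure how far the gold bead has shifted.

Run:
```python
from rig import *
from h import *
for n in("wrist","scene","top"):
    g=get_image(n)
    hsv=cv2.cvtColor(g["frame"],cv2.COLOR_RGB2HSV)
    m=cv2.inRange(hsv,(15,120,60),(28,255,255))
    _,_,st,ce=cv2.connectedComponentsWithStats(m)
    for s,c in zip(st[1:],ce[1:]):
        if s[4]>40:
            q=onz(g,(s[0]+s[2]/2,s[1]+s[3]/2),.018)
            if np.hypot(q[0]-.553,q[1]-.2205)<.08: print(n,s,q.round(4))
```

```text
wrist [234 199  25  25 498] [0.4941 0.245  0.018 ]
scene [439 219  18  16 195] [0.4939 0.2468 0.018 ]
scene [422 230  14   7  45] [0.5138 0.2151 0.018 ]
top [129 222  14  14 149] [0.4935 0.2444 0.018 ]
```

The gold bead moved about 25 mm, and three cameras agree. I'll go back to the middle, lift, and carry it to the jar.

```bash
python3 -m crank '[0,0,0,0.005,0.001,0,0, 0,0,0,0.007,0.0015,0,0, 0,0,0,0.008,0.0015,0,0, 0,0,0,0.008,0.0015,0,0, 0,0,0,0.007,0.0015,0,0, 0,0,0,0.004,0.0005,0,0, 0,0,0,0,0,0.005,0, 0,0,0,0,0,0.012,0, 0,0,0,0,0,0.018,0, 0,0,0,0,0,0.02,0, 0,0,0,0,0,0.02,0, 0,0,0,0,0,0.015,0, 0,0,0,0,0,0.008,0, 0,0,0,0,0,0,0]'
python3 -m crank '[0,0,0,0.003,-0.01,0,0, 0,0,0,0.006,-0.02,0,0, 0,0,0,0.007,-0.0225,0,0, 0,0,0,0.007,-0.0225,0,0, 0,0,0,0.007,-0.0225,0,0, 0,0,0,0.007,-0.0225,0,0, 0,0,0,0.007,-0.0225,0,0, 0,0,0,0.007,-0.0225,0,0, 0,0,0,0.007,-0.0225,0,0, 0,0,0,0.007,-0.0225,0,0, 0,0,0,0.005,-0.02,0,0, 0,0,0,0.003,-0.01,0,0, 0,0,0,0,0,0,0, 0,0,0,0,0,0,0, 0,0,0,0,0,0,0]'
python3 - <<'E'
from rig import *
from h import *
o=observe();p=np.array(o["position"])
W=get_image("wrist");S=get_image("scene")
print(p)
out=[]
for g,(u,v,w,h) in((W,(200,130,170,150)),(S,(205,90,160,216))):
    c=cv2.resize(g["frame"][v:v+h,u:u+w],(390,450) if g is S else (400,353),interpolation=cv2.INTER_CUBIC)[:,:,::-1].copy()
    c=np.clip(c.astype(float)*1.5,0,255).astype(np.uint8)
    q=(proj(g,[(p[0],p[1],p[2]-.1384)])[0]-[u,v])*[c.shape[1]/w,c.shape[0]/h]
    cv2.circle(c,tuple(q.astype(int).tolist()),4,(255,0,255),1)
    out.append(cv2.copyMakeBorder(c,0,450-c.shape[0],0,0,cv2.BORDER_CONSTANT))
cv2.imwrite("pics/o8.png",np.hstack(out))
E
```

```text
time_s: 17.45
position: [0.5534, 0.221, 0.245]
tool_rot: [[0.307, -0.952, 0.003], [-0.952, -0.307, 0.0], [0.0, -0.003, -1.0]]
ft_force: [-0.1, 0.1, -1.6]
grip_width: 0.0191
time_s: 18.95
position: [0.626, -0.0181, 0.2434]
tool_rot: [[0.308, -0.951, -0.0], [-0.951, -0.308, 0.0], [-0.0, 0.0, -1.0]]
ft_force: [-0.1, 0.0, -0.8]
grip_width: 0.0192
[ 0.62598155 -0.01814332  0.24342328]
```

View pics/o8.png

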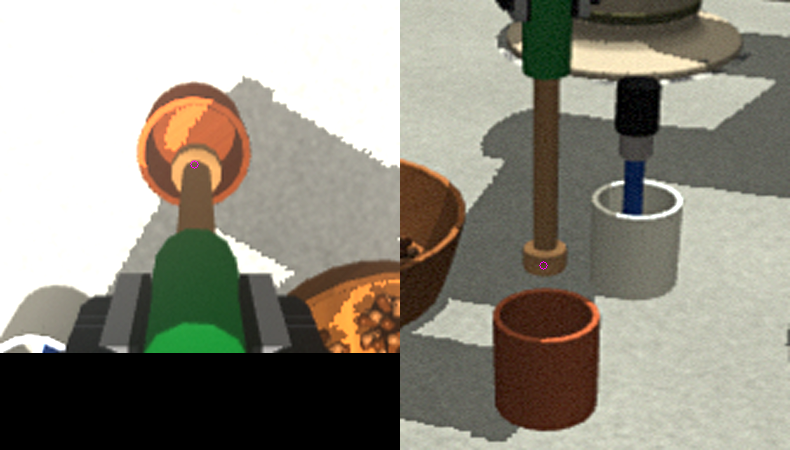

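The foot is centred over the jar mouth in both views. I'll lower it.

```bash
python3 -m crank '[0,0,0,0,-0.0005,-0.005,0, 0,0,0,0,0,-0.01,0, 0,0,0,0,0,-0.012,0, 0,0,0,0,0,-0.012,0, 0,0,0,0,0,-0.012,0, 0,0,0,0,0,-0.012,0, 0,0,0,0,0,-0.012,0, 0,0,0,0,0,-0.01,0, 0,0,0,0,0,-0.007,0, 0,0,0,0,0,-0.004,0, 0,0,0,0,0,0,0, 0,0,0,0,0,0,0]'
python3 -m crank '[0,0,0,0,0,-0.0015,0, 0,0,0,0,0,-0.001,0, 0,0,0,0,0,0,0, 0,0,0,0,0,0,0]'
```

```text
time_s: 20.25
position: [0.6265, -0.0196, 0.1479]
tool_rot: [[0.307, -0.952, 0.001], [-0.952, -0.307, -0.0], [0.0, -0.001, -1.0]]
ft_force: [0.1, -0.6, -1.1]
grip_width: 0.0196
time_s: 20.65
position: [0.6262, -0.0196, 0.145]
tool_rot: [[0.307, -0.952, 0.0], [-0.952, -0.307, -0.0], [0.0, -0.0, -1.0]]
ft_force: [-0.4, 0.0, -0.8]
grip_width: 0.0194
```

```bash
python3 -m crank '[0,0,0,0,0,-0.001,0, 0,0,0,0,0,-0.0005,0, 0,0,0,0,0,0,0]'
python3 -m crank '[0,0,0,0,0,-0.0005,0, 0,0,0,0,0,0,0, 0,0,0,0,0,0,0]'
```

```text
time_s: 20.95
position: [0.6262, -0.0196, 0.1434]
tool_rot: [[0.307, -0.952, 0.0], [-0.952, -0.307, -0.0], [0.0, -0.0, -1.0]]
ft_force: [0.1, -0.0, -0.5]
grip_width: 0.0192
time_s: 21.25
position: [0.6264, -0.0196, 0.1434]
tool_rot: [[0.307, -0.952, 0.001], [-0.952, -0.307, -0.0], [0.0, -0.001, -1.0]]
ft_force: [-1.2, 0.1, 4.7]
grip_width: 0.0193
```

The foot is on the jar floor (+4.7 N). I'll open gently, then retreat.

```bash
python3 -m crank '[0,0,0,0,0,0,26, 0,0,0,0,0,0,30, 0,0,0,0,0,0,40, 0,0,0,0,0,0,60, 0,0,0,0,0,0,80, 0,0,0,0,0,0,100, 0,0,0,0,0,0,100, 0,0,0,0,0,0,100, 0,0,0,0,0,0.01,100, 0,0,0,0,0,0.02,100, 0,0,0,0,0,0.025,100, 0,0,0,0,0,0.025,100, 0,0,0,0,0,0.02,100, 0,0,0,0,0,0.015,100, 0,0,0,0,0,0,100, 0,0,0,0,0,0,100]' 20
python3 - <<'E'
from rig import *
from h import *
W=get_image("wrist");S=get_image("scene");T=get_image("top")
print(observe()["time_s"],observe()["position"],observe()["grip_width"])
cv2.imwrite("pics/o9.png",np.vstack([np.hstack([cv2.resize(W["frame"],(400,300)),cv2.resize(S["frame"],(400,300))]),cv2.resize(T["frame"][100:270,60:512],(800,300))])[:,:,::-1])
E
```

```text
time_s: 22.85
position: [0.6261, -0.0195, 0.2578]
tool_rot: [[0.307, -0.952, -0.0], [-0.952, -0.307, 0.0], [-0.0, -0.0, -1.0]]
ft_force: [-0.5, -0.2, -1.2]
grip_width: 0.0853
23.0 [ 0.62591103 -0.01950416  0.25691723] 0.0853914968169643
```

I've reached the picture limit, so I'll check the result numerically.

Run:
```python
from rig import *
from h import *
def comps(g,lo,hi,n=60):
    m=cv2.inRange(cv2.cvtColor(g["frame"],cv2.COLOR_RGB2HSV),lo,hi)
    _,_,st,ce=cv2.connectedComponentsWithStats(m);return [(s,c) for s,c in zip(st[1:],ce[1:]) if s[4]>n]
T,S,W=get_image("top"),get_image("scene"),get_image("wrist")
for n,g,exp in(("wrist",W,None),("scene",S,None),("top",T,None)):
    print(n,"expect grip top",proj(g,[(.626,-.0195,.185)]).round(1),[(s.tolist(),c.round(1).tolist()) for s,c in comps(g,(50,120,40),(80,255,255))])
for n,g in(("top",T),("wrist",W)):
  for nm,lo,hi in(("gold",(15,120,60),(28,255,255)),("red",(0,190,60),(5,255,255)),("red2",(174,150,60),(180,255,255))):
    for s,c in comps(g,lo,hi,15):
        q=onz(g,c,.018)
        if np.hypot(q[0]-.553,q[1]-.2205)<.1:print(n,nm,s[4],q.round(3),"r",np.hypot(q[0]-.553,q[1]-.2205).round(3))
v=T["frame"].astype(int)
print(observe()["ft_force"],observe()["time_s"])
```

```text
wrist expect grip top [[282.8 217.5]] [([271, 205, 25, 25, 496], [283.1, 217.0])]
scene expect grip top [[262.9 158.6]] [([0, 16, 27, 55, 311], [10.2, 43.1]), ([5, 64, 43, 26, 133], [24.8, 75.9]), ([0, 66, 16, 22, 101], [7.2, 75.1]), ([254, 156, 18, 10, 132], [262.6, 160.1])]
top expect grip top [[286.  131.3]] [([497, 26, 34, 55, 599], [513.3, 57.6])]
wrist gold 330 [0.495 0.246 0.018] r 0.064
wrist red 231 [0.557 0.287 0.018] r 0.067
wrist red 198 [0.509 0.273 0.018] r 0.068
wrist red2 114 [0.56  0.275 0.018] r 0.055
wrist red2 223 [0.579 0.166 0.018] r 0.061
wrist red2 116 [0.515 0.262 0.018] r 0.056
wrist red2 262 [0.499 0.187 0.018] r 0.064
[-0.55063    -0.1929858  -0.30779427] 23.15
```

```bash
python3 -c "
from rig import *
print(close_job())"
```

```text
the job is handed in; nothing more can be done
None
```

The stirring job is done and handed in at about 23 s of the 48 s allowed. The stirrer was taken from its terracotta jar, used in the white bowl, then stood back in its jar and released.

- **Stir:** I made about 370° counterclockwise at 39 mm radius, with the foot about 2 mm above the bowl floor. The turn started and finished on the side nearest the robot.
- **Gold bead:** it moved about 25 mm, from (0.518, 0.240) to (0.494, 0.245), and three cameras agreed to about 2 mm.
- **Grip:** the first grip held only the top 20 mm of the green handle. I opened and took it again 13 mm lower before lifting.
- **Stirrer at the end:** the grip top is within 0.5 px of the upright position in the wrist view and 1.5 px in the scene view. In the last top view the grip wasn't detected, so that camera gave no check. The fingers were open, with their tips about 58 mm above the stirrer's top.
- **Beads at the end:** the gold and all four red beads measured inside the bowl. The two ivory beads weren't measured again; I last saw them in the bowl right after the turn, before the lift-out.
- **Not viewed:** the picture limit stopped me from viewing the last picture, so these final checks are numerical only.

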